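# Snap the retaining cap onto the shaker drive's spindle

### The job

Put the counterweights back on the shaker drive unit: thread the large steel ring and then the small brass ring onto its upright spindle, each fully home, and then press the red snap cap, mouth down, onto the stud on top of the spindle until it clicks home. Keep pressing down firmly after the click and finish while still holding the cap pressed down; do not let go of it. Leave the other things on the bench where they stand.

Things in the scene. Friction and masses are not known exactly. Their poses are not given: they have to be found in the camera images.
- spindle_seat (a point): Fixed white and blue shaker drive unit, 130 x 110 mm, with an upright spindle in its middle. This point lies on the spindle's axis on top of the aluminium flange (68 mm across, 48 mm above the bench), on which the large ring must sit. z is up, x points to the unit's back (away from its black control strip). The spindle's lower part is a 24 mm shaft up to 38 mm above this point.
- spindle_top (a point): Top of the spindle, on its axis, 64 mm above spindle_seat. Above the 24 mm shaft stands a stud of 18 mm diameter with three sprung brass balls (middle 51.5 mm above spindle_seat) that stand out to 24 mm diameter; its nose tapers from 58 mm up to 12 mm across at this point.
- ring_large_center (a point): Large plain steel ring, outside 56 mm, bore 28 mm, 20 mm high, about 0.16 kg, lying flat on the bench. The point is the centre of the bore, half-way up; z along the bore. Home: resting on the flange, this point 10 mm above spindle_seat.
- ring_small_center (a point): Small plain brass ring, outside 46 mm, bore 28 mm, 18 mm high, about 0.10 kg, lying flat on the bench. The point is the centre of the bore, half-way up; z along the bore. Home: resting on the large ring, this point 29 mm above spindle_seat.
- cap_center (a point): Red ribbed snap cap, 38 mm across, 28 mm high, 30 g, mouth down, white disc on its top. The point: on its axis, half-way up; z up. Pushed down on the stud, its inner lip (20 mm clear, 2 mm above the mouth) meets the balls 13 mm before home, resists with about 8 N, snaps over at 7 mm (balls then pull it down); home when its roof meets the nose, this point 56 mm above spindle_seat.
- cabinet_corner (a point): Blue UV viewing cabinet, fixed, 260 mm wide, 390 mm deep, 280 mm high: the foot of its front corner nearest the drive unit. It stands from here to the back (+x) and to the right (-y); its drawer knob stands about 30 mm out in front. Keep the arm clear of it.
- label_tape: Bystander: roll of white tape, 62 mm across, 18 mm high, lying flat; origin at the middle of its underside.
- dropper_bottle: Bystander: white dropper bottle with a blue tip, 31 mm across, 94 mm high; origin at the middle of its underside.
- petri_dish: Bystander: glass dish, 81 mm across, 15 mm high; origin at the middle of its underside.
- beaker: Bystander: glass beaker, 59 mm across, 71 mm high; origin at the middle of its underside.
There are look-alikes about, which are no part of the job. Leave any green look-alike of the part that bears ring_large_center alone. Several things look just like the part that bears ring_small_center: the one meant starts nearest to the robot's base.

How it is judged:
On the way, in this order (a step that is already met when the one before it is completed fails the run):
1. the large ring is down on the flange (z of ring_large_center in the frame of spindle_seat between 0.007 and 0.013 m and horizontal distance between ring_large_center and spindle_seat below 0.004 m), for 0.2 s.
2. the small ring is down on the large ring (all of step 1 and z of ring_small_center in the frame of spindle_seat between 0.026 and 0.032 m and horizontal distance between ring_small_center and spindle_seat below 0.004 m), for 0.2 s.
3. the cap has snapped home over both rings (all of step 2 and z of cap_center in the frame of spindle_seat between 0.053 and 0.0575 m and horizontal distance between cap_center and spindle_seat below 0.004 m and angle between cap_center's own z axis and vertical below 0.12 rad), for 0.1 s.
At the end, for the whole second after the job is handed in: Large ring on the flange, small ring on it, cap upright (0.12 rad) and snapped home: heights within 3 mm (cap at most 1.5 mm high), centres within 4 mm of the spindle axis; the fingers still on the cap (over 2 N), pressing it onto the spindle with more than 4 N (all of step 3 and contact force between cap and drive above 4 N and contact force between the fingers and cap above 2 N); the arm keeps its last pose, push and grip.
It fails at once if a bystander is pushed more than 30 mm from its place (distance of any of label_tape, dropper_bottle, petri_dish, beaker from where it was at the start of the episode above 0.03 m).
It also fails if it takes over 72 s, if anything falls off the work surface, if the arm or the gripper's body presses on something with over 40 N, if the wrist force passes 120 N, or if a joint passes its speed limit or range.

### The arm

A 6-joint arm with a two-finger parallel gripper is mounted at the origin on a cart in front of the work surface, level with it; the furniture and walls round the work are solid. World frame = base frame: x ahead of the robot, y to its left, z up, the work surface at z = 0. Lengths are in m, angles in rad, forces in N, time in s.
With the tool pointing down it reaches from about 0.35 to 0.85 m from the base axis. Payload 8.1 kg.
Tool frame: the origin (TCP) lies between the finger pads; the fingertips stand 14 mm ahead of it and the grasp point (between the pads) lies 5 mm behind it; z points along the fingers, y is the line along which they close (so a half turn about z gives the same grasp; the last joint's range is limited). The gripper opens to 93 mm and grips with 3 to 60 N. Pads are 15 mm wide; open, the fingers measure 128 mm over their backs; the gripper's body (75 mm by 188 mm) begins 65 mm behind the grasp point.
Start: joints at [-1.248, 0.13, 1.488, -0, 1.523, -0.085], TCP at [0.238, -0.551, 0.233] pointing down, gripper open.
Joint ranges: [-2.96, 2.96], [-0.89, 2.26], [0.02, 2.5], [-1.34, 4.48], [0, 2.73], [-2.66, 2.66]. Speed limits (rad/s): [2.39, 2.39, 2.79, 3.14, 3.14, 3.14].

### API

Orientations are given as a rotation vector (axis times angle).
In Python, from plant import robot gives the robot as it stands.
- The arm moves only by the tool arm_command, never from a script. Its argument "targets" is a list of rows, each an object of numbers: "x", "y", "z": the shift along the world's x, y, z in units of 500 mm (1.0 is 500 mm); "rx", "ry", "rz": the turn, a rotation vector about the world's x, y, z in units of 2 rad (1.0 is 2 rad); "claw": the closure in counts, from 0 (fully open) to 255 (shut). In form: [{"x": .., "y": .., "z": .., "rx": .., "ry": .., "rz": .., "claw": ..}, ...]. A call has 1 to 10 rows; each row is the pose to reach, as a shift and turn from the pose commanded when the call began; what a row does not reach only later rows make up. A row lasts 1/12 s, in which the tool goes at most 41.7 mm and 7.16 degrees, less where a joint would pass 70% of its speed; a pose out of reach is approached as far as the arm can. A call with a number of a shift or a turn outside -1 to 1 is refused whole. A call with a gripper value outside its range is refused whole. The fingers move at their own pace and stop on an object; "squeeze" is the grip in N (left out, the last holds). Time passes only in rows, so rows that repeat a pose let the fingers close. It gives the time, the measured TCP pose, the force, the opening and the grip force at its end, in the units of the state.
- robot.read_state(): the state, without advancing time (a new reading comes with each control period).
- robot.read_camera(name): name is "scene" or "top" or "wrist"; returns (picture, depth): 480x640x3 uint8, red, green, blue; 480x640 float32, m along the optical axis (not along the pixel's ray), 0 where there is no reading.
- robot.get_calibration(name): a dict with "intrinsics" (3x3 intrinsics, pixels), "origin" and "orientation" of the camera in the world. Camera axes: x right, y up, looking along -z (the intrinsics and any distortion apply to the point x, -y, -z); pixel columns grow to the right and rows downward; lengths in m; the calibration is good to about 2 mm. A picture is of the moment at which its call begins: read the wrist's pose just before it. get_calibration takes no time and is no camera call; for the wrist camera it gives the pose at the moment of the call.
- robot.close_job(): hands the job in; it is judged then, once.
The state is a dict: "t": time; "q": joint angles; "dq": joint speeds; "joint_torque": joint torques, N m; "tool_pos": TCP position; "orientation": TCP orientation; "force": force on the tool from outside, world axes, zero at the start; "wrist_torque": the same for the moment, N m; "opening": finger opening in m; "gripper_force": force on a finger pad.
Only numpy, scipy, OpenCV 4.12 (cv2) and the standard library are available. Lean on these libraries where they do the work, as an engineer would, in place of code of your own. Each camera call takes 0.05 s, during which the arm holds its last target. There are 200 camera calls.

## Working session

There is one attempt and no reset: what is moved stays moved. The work goes in short steps, Python scripts to look and compute and a tool call to move; the robot and the scene stay as the last step left them, time stands still between calls to the robot, and variables do not carry over. Pictures are saved under pics/ and viewed, at most 10 in all, crops included, and the job is handed in when it is done.

Besides the shell and the picture viewer there is one more tool, called after ">>>" as name(argument=value, ...) on one line, values as JSON. arm_command: Moves the arm, as the interface text tells. Shifts and turns lie within -1 to 1; 1 stands for 500 mm of shift or 2 rad of turn. Its arguments: {"type":"object","properties":{"targets":{"type":"array","items":{"type":"object","properties":{"x":{"type":"number","minimum":-1,"maximum":1},"y":{"type":"number","minimum":-1,"maximum":1},"z":{"type":"number","minimum":-1,"maximum":1},"rx":{"type":"number","minimum":-1,"maximum":1},"ry":{"type":"number","minimum":-1,"maximum":1},"rz":{"type":"number","minimum":-1,"maximum":1},"claw":{"type":"number"}}}},"squeeze":{"type":"number"}},"required":["targets"]}

```bash
mkdir -p pics
cat > h.py <<'E'
import numpy as np,cv2
from plant import robot
def cal(n):
    c=robot.get_calibration(n);return c
def R(c):
    o=np.array(c["orientation"],float)
    return o if o.shape==(3,3) else cv2.Rodrigues(o)[0]
def ray(c,u,v):
    K=np.array(c["intrinsics"]);d=np.array([(u-K[0,2])/K[0,0],-(v-K[1,2])/K[1,1],-1.])
    return np.array(c["origin"]),R(c)@d
def onz(c,u,v,z):
    o,d=ray(c,u,v);return o+d*(z-o[2])/d[2]
def cloud(c,D):
    K=np.array(c["intrinsics"]);v,u=np.mgrid[0:D.shape[0],0:D.shape[1]]
    P=np.stack([(u-K[0,2])/K[0,0]*D,-(v-K[1,2])/K[1,1]*D,-D],-1)
    return P@R(c).T+np.array(c["origin"])
def shot(n):
    c=cal(n);p,d=robot.read_camera(n);return c,p,d
E
python3 - <<'E'
from h import *
for n in ("scene","top"):
    c,p,d=shot(n);cv2.imwrite(f"pics/{n}0.png",p[:,:,::-1]);np.save(f"pics/{n}0d.npy",d);print(n,c)
print(robot.read_state())
E
```

```text
scene {'intrinsics': array([[480.83306384,   0.        , 321.25228069],
       [  0.        , 480.83306384, 243.2072259 ],
       [  0.        ,   0.        ,   1.        ]]), 'origin': array([-0.39901692, -0.76323847,  0.66222737]), 'orientation': array([ 1.04068165, -0.50272497, -0.84160112])}
top {'intrinsics': array([[500.42487175,   0.        , 318.04729037],
       [  0.        , 500.42487175, 247.3311421 ],
       [  0.        ,   0.        ,   1.        ]]), 'origin': array([ 0.29735108, -0.04143411,  1.30565847]), 'orientation': array([ 0.15204805, -0.16008702, -1.56109607])}
{'t': 0.1, 'q': array([-1.24837604e+00,  1.31103625e-01,  1.48915115e+00,  1.11518568e-05,
        1.52297153e+00, -8.53869632e-02]), 'dq': array([-0.00041641, -0.00122653, -0.00359891,  0.00118864, -0.00172277,
        0.00125572]), 'joint_torque': array([ 1.14805727e-03, -5.61340249e+01, -4.93095946e+01,  7.70988688e-02,
        2.92257615e-02, -4.84795419e-05]), 'tool_pos': array([ 0.23783928, -0.55033136,  0.23169213]), 'orientation': array([-3.07492039e+00, -6.35822887e-01,  2.85896154e-04]), 'force': array([-0.34606825, -0.66783887,  0.05527764]), 'wrist_torque': array([-0.0510779 , -0.02601379, -0.04410029]), 'gripper_force': 0.0, 'opening': 0.09320730766885373}
```

View pics/top0.png

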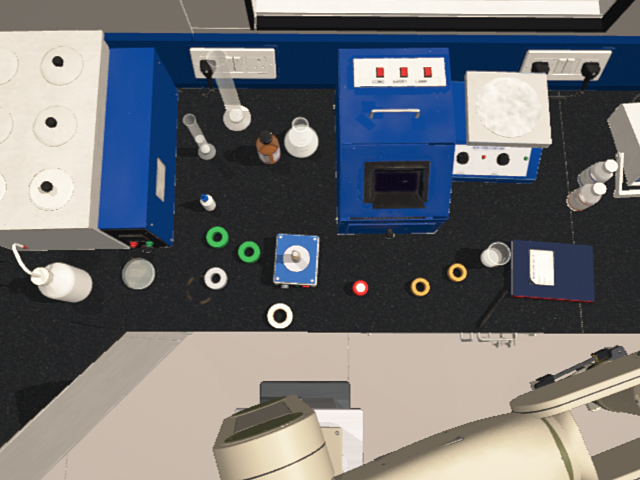

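View pics/scene0.png

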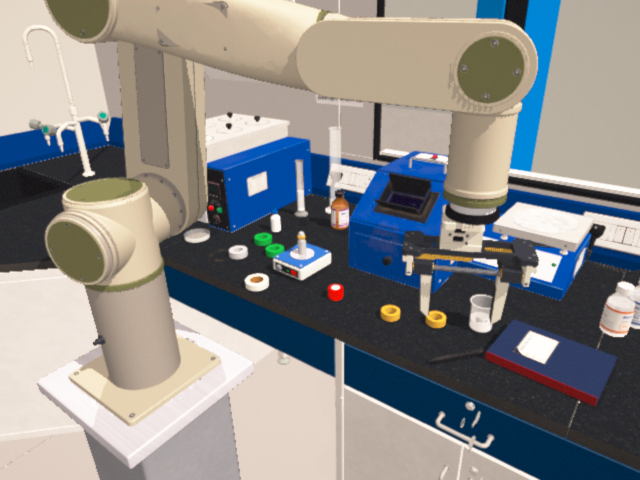

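The top view shows:
- **Drive unit:** (297,258).
- **Ring candidates:** steel ring (215,279); white tape (280,316), which has a brown core in the scene view; two green look-alikes (217,237) and (249,251).
- **Brass rings:** (420,287) and (457,272).
- **Cap:** (360,288).
- **Others:** beaker (495,255), dropper (207,202), dish (138,274).

Next I'll measure them and enlarge the candidates.

Run:
```python
from h import *
c=cal("top");p=cv2.imread("pics/top0.png");D=np.load("pics/top0d.npy");P=cloud(c,D)
hsv=cv2.cvtColor(p,cv2.COLOR_BGR2HSV)
for nm,(u,v),h in [("steel",(215,279),.02),("tape",(280,316),.018),("brassA",(420,287),.018),("brassB",(457,272),.018),("cap",(360,288),.028),("spindle",(297,258),.112),("beaker",(495,255),.07)]:
    r=30
    s=(slice(v-r,v+r),slice(u-r,u+r));H=hsv[s]
    if nm in("steel","tape","spindle"): m=(H[...,1]<60)&(H[...,2]>110)
    elif nm=="cap": m=((H[...,0]<8)|(H[...,0]>172))&(H[...,1]>120)&(H[...,2]>80)
    else: m=(abs(H[...,0].astype(int)-20)<9)&(H[...,1]>90)&(H[...,2]>80)
    m=m.astype(np.uint8);cs,_=cv2.findContours(m,cv2.RETR_EXTERNAL,cv2.CHAIN_APPROX_NONE)
    if not cs: continue
    k=max(cs,key=cv2.contourArea);(x,y),rad=cv2.minEnclosingCircle(k)
    x+=u-r;y+=v-r;w=onz(c,x,y,h)
    z=P[s][m>0][:,2]
    print(nm,round(x,1),round(y,1),"pos",w.round(4),"diam",round(2*rad/500.4*(1.3057-h),4),"dist",np.hypot(*w[:2]).round(4),"ztop",np.percentile(z,[50,95]).round(4))
# spindle by depth
s=(slice(215,300),slice(255,335));Q=P[s].reshape(-1,3)
for lo,hi in((.04,.058),(.075,.098),(.1,.13)):
    q=Q[(Q[:,2]>lo)&(Q[:,2]<hi)];print(lo,len(q),q.mean(0).round(4) if len(q) else"",q.min(0).round(3) if len(q) else "",q.max(0).round(3) if len(q) else"")
q=P[200:260,330:345];
a=cv2.resize(p[220:340,180:320],None,fx=4,fy=4,interpolation=2);b=cv2.resize(p[255:315,390:490],None,fx=2.4,fy=2.4)
o=np.zeros((480,800,3),np.uint8);o[:,:560]=a;o[:144,560:800]=b;cv2.imwrite("pics/crop.png",o)
print("cabinet corner",onz(c,338,233,0))
```

```text
steel 215.2 278.1 pos [0.4741 0.218  0.02  ] diam 0.0588 dist 0.5218 ztop [0.0194 0.0249]
tape 279.5 338.5 pos [0.3211 0.0491 0.018 ] diam 0.1555 dist 0.3248 ztop [-0.8464  0.0209]
brassA 420.0 286.5 pos [ 0.4547 -0.3117  0.018 ] diam 0.05 dist 0.5513 ztop [0.0165 0.0208]
brassB 456.7 272.0 pos [ 0.4931 -0.4088  0.018 ] diam 0.0502 dist 0.6405 ztop [0.0164 0.0217]
cap 360.0 287.4 pos [ 0.4504 -0.1555  0.028 ] diam 0.0417 dist 0.4765 ztop [0.0268 0.0312]
spindle 295.9 258.1 pos [0.5112 0.0064 0.112 ] diam 0.0645 dist 0.5112 ztop [0.0467 0.1013]
beaker 465.0 272.5 pos [ 0.484  -0.4146  0.07  ] diam 0.0222 dist 0.6373 ztop [0.0174 0.0218]
0.04 1854 [0.5204 0.0079 0.0458] [ 0.457 -0.047  0.04 ] [0.587 0.064 0.057]
0.075 20 [0.5141 0.0069 0.0858] [ 0.511 -0.003  0.076] [0.523 0.02  0.096]
0.1 62 [0.5212 0.0074 0.1078] [ 0.512 -0.003  0.101] [0.533 0.016 0.114]
cabinet corner [ 0.59990759 -0.10096526  0.        ]
```

View pics/crop.png

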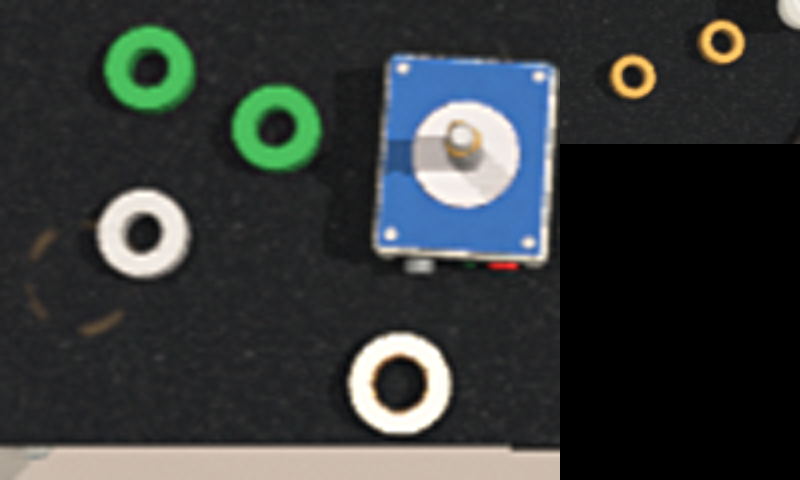

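The steel ring is the plain grey-white one at top (215,278), 56 mm, while the white tape at (280,316) shows its brown core. Brass candidates are A at (420,287), 0.55 m from the base, and B at (457,272), 0.64 m. A is nearest, so A is the one meant. Now moving towards the steel ring.

>>> arm_command(targets=[{"x": 0.24, "y": 0.8, "rz": -0.204}, {"x": 0.24, "y": 0.8, "rz": -0.204}, {"x": 0.24, "y": 0.8, "rz": -0.204}, {"x": 0.24, "y": 0.8, "rz": -0.204}, {"x": 0.24, "y": 0.8, "rz": -0.204}, {"x": 0.24, "y": 0.8, "rz": -0.204}, {"x": 0.24, "y": 0.8, "rz": -0.204}, {"x": 0.24, "y": 0.8, "rz": -0.204}, {"x": 0.24, "y": 0.8, "rz": -0.204}, {"x": 0.24, "y": 0.8, "rz": -0.204}], squeeze=20)

```text
schema error: expected keys x, y, z, rx, ry, rz, claw
```

>>> arm_command(targets=[{"x": 0.24, "y": 0.8, "z": 0, "rx": 0, "ry": 0, "rz": -0.204, "claw": 0}, {"x": 0.24, "y": 0.8, "z": 0, "rx": 0, "ry": 0, "rz": -0.204, "claw": 0}, {"x": 0.24, "y": 0.8, "z": 0, "rx": 0, "ry": 0, "rz": -0.204, "claw": 0}, {"x": 0.24, "y": 0.8, "z": 0, "rx": 0, "ry": 0, "rz": -0.204, "claw": 0}, {"x": 0.24, "y": 0.8, "z": 0, "rx": 0, "ry": 0, "rz": -0.204, "claw": 0}, {"x": 0.24, "y": 0.8, "z": 0, "rx": 0, "ry": 0, "rz": -0.204, "claw": 0}, {"x": 0.24, "y": 0.8, "z": 0, "rx": 0, "ry": 0, "rz": -0.204, "claw": 0}, {"x": 0.24, "y": 0.8, "z": 0, "rx": 0, "ry": 0, "rz": -0.204, "claw": 0}, {"x": 0.24, "y": 0.8, "z": 0, "rx": 0, "ry": 0, "rz": -0.204, "claw": 0}, {"x": 0.24, "y": 0.8, "z": 0, "rx": 0, "ry": 0, "rz": -0.204, "claw": 0}], squeeze=20)

```text
t: 0.93
tool_pos: [0.3575, -0.1497, 0.2324]
orientation: [3.142, -0.001, 0.0]
force: [1.7, 0.1, 0.4]
opening: 0.0931
gripper_force: 0.0
```

>>> arm_command(targets=[{"x": 0.233, "y": 0.736, "z": -0.06, "rx": 0, "ry": 0, "rz": 0, "claw": 0}, {"x": 0.233, "y": 0.736, "z": -0.06, "rx": 0, "ry": 0, "rz": 0, "claw": 0}, {"x": 0.233, "y": 0.736, "z": -0.06, "rx": 0, "ry": 0, "rz": 0, "claw": 0}, {"x": 0.233, "y": 0.736, "z": -0.06, "rx": 0, "ry": 0, "rz": 0, "claw": 0}, {"x": 0.233, "y": 0.736, "z": -0.06, "rx": 0, "ry": 0, "rz": 0, "claw": 0}, {"x": 0.233, "y": 0.736, "z": -0.06, "rx": 0, "ry": 0, "rz": 0, "claw": 0}, {"x": 0.233, "y": 0.736, "z": -0.06, "rx": 0, "ry": 0, "rz": 0, "claw": 0}, {"x": 0.233, "y": 0.736, "z": -0.06, "rx": 0, "ry": 0, "rz": 0, "claw": 0}, {"x": 0.233, "y": 0.736, "z": -0.06, "rx": 0, "ry": 0, "rz": 0, "claw": 0}, {"x": 0.233, "y": 0.736, "z": -0.06, "rx": 0, "ry": 0, "rz": 0, "claw": 0}, {"x": 0.233, "y": 0.736, "z": -0.06, "rx": 0, "ry": 0, "rz": 0, "claw": 0}])

```text
schema error: expected 1 to 10 rows
```

>>> arm_command(targets=[{"x": 0.233, "y": 0.736, "z": -0.06, "rx": 0, "ry": 0, "rz": 0, "claw": 0}, {"x": 0.233, "y": 0.736, "z": -0.06, "rx": 0, "ry": 0, "rz": 0, "claw": 0}, {"x": 0.233, "y": 0.736, "z": -0.06, "rx": 0, "ry": 0, "rz": 0, "claw": 0}, {"x": 0.233, "y": 0.736, "z": -0.06, "rx": 0, "ry": 0, "rz": 0, "claw": 0}, {"x": 0.233, "y": 0.736, "z": -0.06, "rx": 0, "ry": 0, "rz": 0, "claw": 0}, {"x": 0.233, "y": 0.736, "z": -0.06, "rx": 0, "ry": 0, "rz": 0, "claw": 0}, {"x": 0.233, "y": 0.736, "z": -0.06, "rx": 0, "ry": 0, "rz": 0, "claw": 0}, {"x": 0.233, "y": 0.736, "z": -0.06, "rx": 0, "ry": 0, "rz": 0, "claw": 0}, {"x": 0.233, "y": 0.736, "z": -0.06, "rx": 0, "ry": 0, "rz": 0, "claw": 0}, {"x": 0.233, "y": 0.736, "z": -0.06, "rx": 0, "ry": 0, "rz": 0, "claw": 0}])

```text
t: 1.77
tool_pos: [0.4741, 0.221, 0.2013]
orientation: [-3.14, -0.005, 0.002]
force: [-0.3, 0.8, -0.1]
opening: 0.093
gripper_force: 0.0
```

```bash
cat >> h.py <<'E'
def ringm(p,kind):
    H=cv2.cvtColor(p,cv2.COLOR_RGB2HSV);h,s,v=[H[...,i].astype(int) for i in range(3)]
    if kind=="steel": m=(s<60)&(v>110)
    elif kind=="brass": m=(abs(h-20)<9)&(s>90)&(v>80)
    else: m=((h<8)|(h>172))&(s>120)&(v>80)
    return m.astype(np.uint8)
def blobs(c,p,kind,h,f=3):
    out=[]
    for k in cv2.findContours(ringm(p,kind),cv2.RETR_EXTERNAL,cv2.CHAIN_APPROX_NONE)[0]:
        if cv2.contourArea(k)<300: continue
        W=np.array([onz(c,*q[0],h)[:2] for q in k]);(x,y),r=cv2.minEnclosingCircle(W.astype(np.float32))
        (eu,ev),_=cv2.minEnclosingCircle(k)
        out.append((round(eu),round(ev),round(x,4),round(y,4),"diam",round(2*r,4)))
    return out
E
python3 - <<'E'
from h import *
s=robot.read_state();c,p,d=shot("wrist");print(s["tool_pos"],c["origin"],R(c).round(3).tolist())
cv2.imwrite("pics/w1.png",p[:,:,::-1]);print(blobs(c,p,"steel",.02))
E
```

```text
[0.47406504 0.22100497 0.20127549] [0.55738412 0.22127564 0.35382325] [[0.003, 0.954, 0.298], [-1.0, 0.003, -0.0], [-0.001, -0.298, 0.954]]
[(324, 422, 0.2645, 0.2188, 'diam', 0.4901), (146, 334, 0.3563, 0.3718, 'diam', 0.1489), (538, 318, 0.3798, 0.0328, 'diam', 0.192), (325, 207, 0.478, 0.2187, 'diam', 0.0583), (74, 188, 0.4901, 0.4155, 'diam', 0.0859), (618, 150, 0.5202, -0.0088, 'diam', 0.0745), (587, 148, 0.5208, 0.0128, 'diam', 0.1686)]
```

View pics/w1.png

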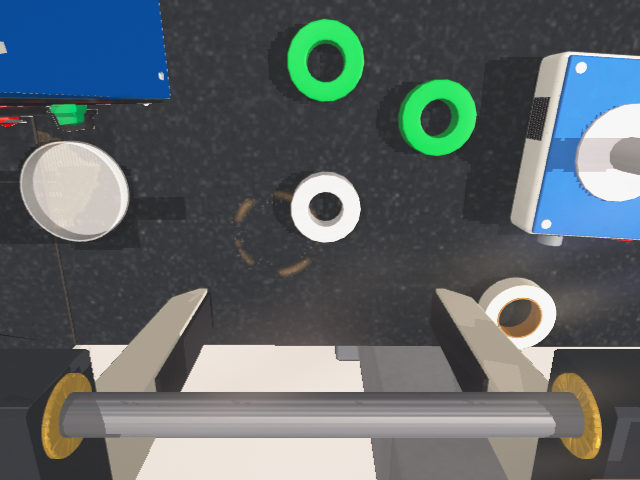

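The wrist view shows the steel ring at (325,207), with the two green rings at (326,60) and (438,117) clear of it. Corrected for the visible wall, the centre is about (0.4758, 0.219). Descending.

>>> arm_command(targets=[{"x": 0.003, "y": 0.003, "z": -0.07, "rx": 0, "ry": 0, "rz": 0, "claw": 0}, {"x": 0.003, "y": 0.003, "z": -0.14, "rx": 0, "ry": 0, "rz": 0, "claw": 0}, {"x": 0.003, "y": 0.003, "z": -0.21, "rx": 0, "ry": 0, "rz": 0, "claw": 0}, {"x": 0.003, "y": 0.003, "z": -0.27, "rx": 0, "ry": 0, "rz": 0, "claw": 0}, {"x": 0.003, "y": 0.003, "z": -0.32, "rx": 0, "ry": 0, "rz": 0, "claw": 0}, {"x": 0.003, "y": 0.003, "z": -0.345, "rx": 0, "ry": 0, "rz": 0, "claw": 0}, {"x": 0.003, "y": 0.003, "z": -0.36, "rx": 0, "ry": 0, "rz": 0, "claw": 0}, {"x": 0.003, "y": 0.003, "z": -0.366, "rx": 0, "ry": 0, "rz": 0, "claw": 0}, {"x": 0.003, "y": 0.003, "z": -0.366, "rx": 0, "ry": 0, "rz": 0, "claw": 0}])

```text
t: 2.57
tool_pos: [0.4762, 0.2177, 0.0202]
orientation: [-3.141, 0.001, -0.001]
force: [0.3, -0.5, -0.1]
opening: 0.0932
gripper_force: 0.0
```

>>> arm_command(targets=[{"x": 0, "y": 0.002, "z": -0.004, "rx": 0, "ry": 0, "rz": 0, "claw": 60}, {"x": 0, "y": 0.002, "z": -0.004, "rx": 0, "ry": 0, "rz": 0, "claw": 255}, {"x": 0, "y": 0.002, "z": -0.004, "rx": 0, "ry": 0, "rz": 0, "claw": 255}, {"x": 0, "y": 0.002, "z": -0.004, "rx": 0, "ry": 0, "rz": 0, "claw": 255}, {"x": 0, "y": 0.002, "z": -0.004, "rx": 0, "ry": 0, "rz": 0, "claw": 255}, {"x": 0, "y": 0.002, "z": -0.004, "rx": 0, "ry": 0, "rz": 0, "claw": 255}, {"x": 0, "y": 0.002, "z": -0.004, "rx": 0, "ry": 0, "rz": 0, "claw": 255}, {"x": 0, "y": 0.002, "z": -0.004, "rx": 0, "ry": 0, "rz": 0, "claw": 255}], squeeze=25)

```text
t: 3.23
tool_pos: [0.4759, 0.2188, 0.0179]
orientation: [3.142, -0.0, 0.0]
force: [0.1, 0.0, 3.2]
opening: 0.0547
gripper_force: 24.9
```

>>> arm_command(targets=[{"x": 0, "y": 0, "z": 0.03, "rx": 0, "ry": 0, "rz": 0, "claw": 255}, {"x": 0, "y": 0, "z": 0.09, "rx": 0, "ry": 0, "rz": 0, "claw": 255}, {"x": 0, "y": 0, "z": 0.16, "rx": 0, "ry": 0, "rz": 0, "claw": 255}, {"x": 0, "y": 0, "z": 0.23, "rx": 0, "ry": 0, "rz": 0, "claw": 255}, {"x": 0, "y": 0, "z": 0.3, "rx": 0, "ry": 0, "rz": 0, "claw": 255}, {"x": 0, "y": 0, "z": 0.32, "rx": 0, "ry": 0, "rz": 0, "claw": 255}, {"x": 0, "y": -0.06, "z": 0.32, "rx": 0, "ry": 0, "rz": 0, "claw": 255}, {"x": 0, "y": -0.12, "z": 0.32, "rx": 0, "ry": 0, "rz": 0, "claw": 255}, {"x": -0.02, "y": -0.16, "z": 0.32, "rx": 0, "ry": 0, "rz": 0, "claw": 255}, {"x": -0.02, "y": -0.16, "z": 0.32, "rx": 0, "ry": 0, "rz": 0, "claw": 255}])

```text
t: 4.07
tool_pos: [0.4642, 0.1357, 0.1763]
orientation: [3.14, -0.004, -0.004]
force: [0.5, 0.5, -1.7]
opening: 0.0545
gripper_force: 24.9
```

Run:
```python
from h import *
s=robot.read_state();c,p,d=shot("wrist");print(s["tool_pos"],s["opening"],s["gripper_force"],c["origin"])
cv2.imwrite("pics/w2.png",p[:,:,::-1])
```

```text
[0.4642261  0.13574242 0.17625294] 0.05450626810299182 24.856477794237435 [0.54771643 0.13606091 0.32870269]
```

View pics/w2.png

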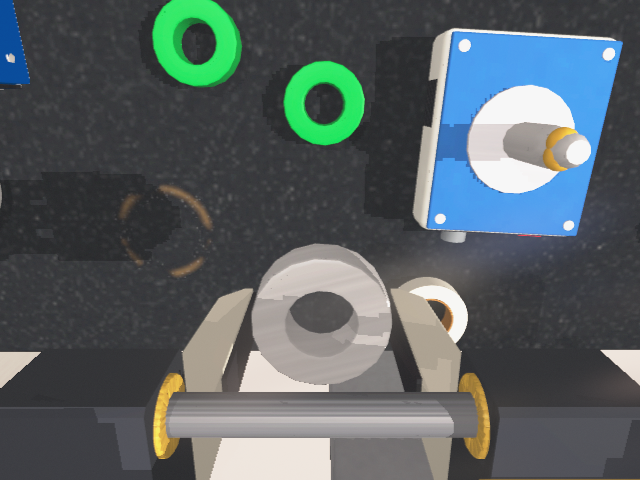

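The steel ring is held squarely at (321,320). The spindle nose is at (572,150), and the flange disc is centred near (521,138).

```bash
cat > sp.py <<'E'
from h import *
def flange(c,p,u0,v0,r,D,z=.048):
    q=p[v0-r:v0+r,u0-r:u0+r]
    hsv=cv2.cvtColor(q,cv2.COLOR_RGB2HSV);m=((hsv[...,1]<60)&(hsv[...,2]>100)).astype(np.uint8)
    k=max(cv2.findContours(m,cv2.RETR_EXTERNAL,cv2.CHAIN_APPROX_NONE)[0],key=cv2.contourArea)
    h=k[:,0]+[u0-r,v0-r]
    W=np.array([onz(c,*x,z)[:2] for x in h])
    # robust circle of known radius
    from scipy.optimize import least_squares
    f=least_squares(lambda s:np.hypot(*(W-s).T)-D/2,W.mean(0),loss="soft_l1",f_scale=.0007)
    return f.x.round(4),np.median(abs(f.fun)).round(5)
E
python3 - <<'E'
from sp import *
p=cv2.imread("pics/w2.png")[:,:,::-1];c=cal("wrist")
print("flange wrist",flange(c,p,521,138,62,.068))
g=cv2.cvtColor(p,cv2.COLOR_RGB2HSV)[130:170,550:600]
print("nose by hand",onz(c,573,150,.112).round(4))
m=((g[...,2]>225)&(g[...,1]<20)).astype(np.uint8);k=max(cv2.findContours(m,0,2)[0],key=cv2.contourArea);print(cv2.minEnclosingCircle(k),cv2.contourArea(k))
zt=.1763+.0021
for n,u,v in [("left",252,318),("right",391,318),("near",321,384),("far",321,262)]: print(n,onz(c,u,v,zt).round(4))
pt=cv2.imread("pics/top0.png")[:,:,::-1]
print("flange top",flange(cal("top"),pt,296,258,20,.068))
print("nose top",onz(cal("top"),295,254,.112).round(4))
E
```

```text
flange wrist (array([0.5247, 0.0108]), np.float64(0.00061))
nose by hand [0.5254 0.0124 0.112 ]
((28.0, 20.5), 14.009025573730469) 443.5
left [0.4683 0.1644 0.1784]
right [0.4682 0.1104 0.1784]
near [0.4381 0.1377 0.1784]
far [0.4915 0.1375 0.1784]
flange top (array([0.5226, 0.0091]), np.float64(0.00065))
nose top [0.5212 0.0087 0.112 ]
```

>>> arm_command(targets=[{"x": 0.03, "y": -0.06, "z": 0, "rx": 0, "ry": 0, "rz": 0, "claw": 255}, {"x": 0.06, "y": -0.12, "z": 0, "rx": 0, "ry": 0, "rz": 0, "claw": 255}, {"x": 0.09, "y": -0.18, "z": 0, "rx": 0, "ry": 0, "rz": 0, "claw": 255}, {"x": 0.11, "y": -0.23, "z": 0, "rx": 0, "ry": 0, "rz": 0, "claw": 255}, {"x": 0.116, "y": -0.255, "z": 0, "rx": 0, "ry": 0, "rz": 0, "claw": 255}, {"x": 0.116, "y": -0.259, "z": 0, "rx": 0, "ry": 0, "rz": 0, "claw": 255}, {"x": 0.116, "y": -0.259, "z": 0, "rx": 0, "ry": 0, "rz": 0, "claw": 255}, {"x": 0.116, "y": -0.259, "z": 0, "rx": 0, "ry": 0, "rz": 0, "claw": 255}, {"x": 0.116, "y": -0.259, "z": -0.02, "rx": 0, "ry": 0, "rz": 0, "claw": 255}, {"x": 0.116, "y": -0.259, "z": -0.02, "rx": 0, "ry": 0, "rz": 0, "claw": 255}])

```text
t: 4.95
tool_pos: [0.5226, 0.0106, 0.1656]
orientation: [-3.141, -0.002, 0.004]
force: [-0.8, 0.2, -2.3]
opening: 0.055
gripper_force: 24.9
```

Run:
```python
from h import *
s=robot.read_state();print(s["tool_pos"],s["force"])
o=np.zeros((480,800,3),np.uint8)
for i,n in enumerate(("scene","top")):
    c,p,d=shot(n)
    np.save(f"pics/{n}2.npy",p)
    u,v=(302,245) if n=="scene" else (296,255)
    o[:400,i*400:i*400+400]=cv2.resize(p[v-40:v+40,u-40:u+40,::-1],(400,400),interpolation=2)
cv2.imwrite("pics/over.png",o[:400])
```

```text
[0.52255563 0.01063991 0.16557368] [-0.83486506  0.15673466 -2.31884264]
```

View pics/over.png

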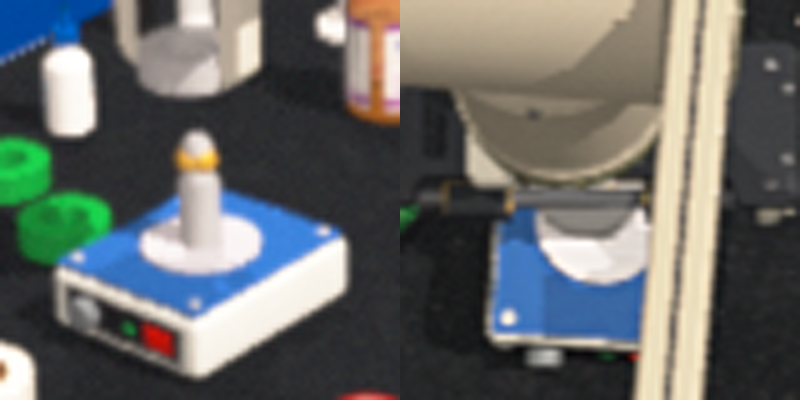

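The scene crop shows the ring held above the spindle: ring at crop (185,65), nose at (197,135). Lowering gently and watching the force.

>>> arm_command(targets=[{"x": 0, "y": 0, "z": -0.03, "rx": 0, "ry": 0, "rz": 0, "claw": 255}, {"x": 0, "y": 0, "z": -0.05, "rx": 0, "ry": 0, "rz": 0, "claw": 255}, {"x": 0, "y": 0, "z": -0.07, "rx": 0, "ry": 0, "rz": 0, "claw": 255}, {"x": 0, "y": 0, "z": -0.08, "rx": 0, "ry": 0, "rz": 0, "claw": 255}, {"x": 0, "y": 0, "z": -0.09, "rx": 0, "ry": 0, "rz": 0, "claw": 255}, {"x": 0, "y": 0, "z": -0.09, "rx": 0, "ry": 0, "rz": 0, "claw": 255}])

```text
t: 5.55
tool_pos: [0.5229, 0.0094, 0.1213]
orientation: [-3.141, 0.0, 0.003]
force: [-0.6, 0.3, -1.0]
opening: 0.0545
gripper_force: 24.9
```

>>> arm_command(targets=[{"x": 0, "y": 0, "z": -0.01, "rx": 0, "ry": 0, "rz": 0, "claw": 255}, {"x": 0, "y": 0, "z": -0.02, "rx": 0, "ry": 0, "rz": 0, "claw": 255}, {"x": 0, "y": 0, "z": -0.03, "rx": 0, "ry": 0, "rz": 0, "claw": 255}, {"x": 0, "y": 0, "z": -0.04, "rx": 0, "ry": 0, "rz": 0, "claw": 255}, {"x": 0, "y": 0, "z": -0.045, "rx": 0, "ry": 0, "rz": 0, "claw": 255}, {"x": 0, "y": 0, "z": -0.045, "rx": 0, "ry": 0, "rz": 0, "claw": 255}])

```text
t: 6.05
tool_pos: [0.5231, 0.0093, 0.0992]
orientation: [-3.141, 0.0, 0.002]
force: [0.8, -0.0, -2.1]
opening: 0.0546
gripper_force: 24.9
```

>>> arm_command(targets=[{"x": 0, "y": 0, "z": -0.015, "rx": 0, "ry": 0, "rz": 0, "claw": 255}, {"x": 0, "y": 0, "z": -0.03, "rx": 0, "ry": 0, "rz": 0, "claw": 255}, {"x": 0, "y": 0, "z": -0.045, "rx": 0, "ry": 0, "rz": 0, "claw": 255}, {"x": 0, "y": 0, "z": -0.056, "rx": 0, "ry": 0, "rz": 0, "claw": 255}, {"x": 0, "y": 0, "z": -0.063, "rx": 0, "ry": 0, "rz": 0, "claw": 255}, {"x": 0, "y": 0, "z": -0.066, "rx": 0, "ry": 0, "rz": 0, "claw": 255}, {"x": 0, "y": 0, "z": -0.066, "rx": 0, "ry": 0, "rz": 0, "claw": 255}])

```text
t: 6.63
tool_pos: [0.5233, 0.0093, 0.0665]
orientation: [-3.142, 0.0, 0.002]
force: [-0.1, -0.0, -1.3]
opening: 0.0548
gripper_force: 24.9
```

>>> arm_command(targets=[{"x": 0, "y": 0, "z": -0.002, "rx": 0, "ry": 0, "rz": 0, "claw": 255}, {"x": 0, "y": 0, "z": -0.002, "rx": 0, "ry": 0, "rz": 0, "claw": 255}, {"x": 0, "y": 0, "z": -0.002, "rx": 0, "ry": 0, "rz": 0, "claw": 0}, {"x": 0, "y": 0, "z": -0.002, "rx": 0, "ry": 0, "rz": 0, "claw": 0}, {"x": 0, "y": 0, "z": -0.002, "rx": 0, "ry": 0, "rz": 0, "claw": 0}, {"x": 0, "y": 0, "z": -0.002, "rx": 0, "ry": 0, "rz": 0, "claw": 0}, {"x": 0, "y": 0, "z": -0.002, "rx": 0, "ry": 0, "rz": 0, "claw": 0}])

```text
t: 7.22
tool_pos: [0.5239, 0.0093, 0.0664]
orientation: [3.142, -0.0, 0.001]
force: [-0.2, -0.2, 0.4]
opening: 0.0835
gripper_force: 0.0
```

>>> arm_command(targets=[{"x": 0, "y": 0, "z": 0.05, "rx": 0, "ry": 0, "rz": 0, "claw": 0}, {"x": 0, "y": 0, "z": 0.12, "rx": 0, "ry": 0, "rz": 0, "claw": 0}, {"x": 0, "y": 0, "z": 0.19, "rx": 0, "ry": 0, "rz": 0, "claw": 0}, {"x": 0, "y": 0, "z": 0.26, "rx": 0, "ry": 0, "rz": 0, "claw": 0}, {"x": -0.04, "y": -0.06, "z": 0.26, "rx": 0, "ry": 0, "rz": 0, "claw": 0}, {"x": -0.08, "y": -0.12, "z": 0.26, "rx": 0, "ry": 0, "rz": 0, "claw": 0}, {"x": -0.12, "y": -0.18, "z": 0.26, "rx": 0, "ry": 0, "rz": 0, "claw": 0}, {"x": -0.14, "y": -0.26, "z": 0.26, "rx": 0, "ry": 0, "rz": 0, "claw": 0}, {"x": -0.14, "y": -0.34, "z": 0.26, "rx": 0, "ry": 0, "rz": 0, "claw": 0}, {"x": -0.14, "y": -0.42, "z": 0.26, "rx": 0, "ry": 0, "rz": 0, "claw": 0}])

```text
t: 8.05
tool_pos: [0.4531, -0.2023, 0.1968]
orientation: [3.141, 0.0, 0.002]
force: [1.0, 0.2, 0.4]
opening: 0.0926
gripper_force: 0.0
```

>>> arm_command(targets=[{"x": 0, "y": -0.08, "z": 0, "rx": 0, "ry": 0, "rz": 0, "claw": 0}, {"x": 0, "y": -0.16, "z": 0, "rx": 0, "ry": 0, "rz": 0, "claw": 0}, {"x": 0, "y": -0.21, "z": 0, "rx": 0, "ry": 0, "rz": 0, "claw": 0}, {"x": 0, "y": -0.225, "z": 0, "rx": 0, "ry": 0, "rz": 0, "claw": 0}, {"x": 0, "y": -0.225, "z": 0, "rx": 0, "ry": 0, "rz": 0, "claw": 0}, {"x": 0, "y": -0.225, "z": 0, "rx": 0, "ry": 0, "rz": 0, "claw": 0}, {"x": 0, "y": -0.225, "z": 0, "rx": 0, "ry": 0, "rz": 0, "claw": 0}])

```text
t: 8.63
tool_pos: [0.4539, -0.3118, 0.196]
orientation: [-3.141, -0.001, 0.0]
force: [0.3, -0.4, -0.0]
opening: 0.0931
gripper_force: 0.0
```

Run:
```python
from h import *
s=robot.read_state();c,p,d=shot("wrist");print(s["tool_pos"]);print(blobs(c,p,"brass",.018),blobs(c,p,"red",.028))
c,p,d=shot("top");P=cloud(c,d)
q=P[215:300,255:335].reshape(-1,3)
for lo,hi in((.06,.075),(.095,.12)):
    a=q[(q[:,2]>lo)&(q[:,2]<hi)];print(len(a),np.median(a,0).round(4),np.percentile(a,[2,98],axis=0).round(4).tolist())
cv2.imwrite("pics/t3.png",cv2.resize(p[220:300,250:340,::-1],None,fx=5,fy=5))
```

```text
[ 0.4538793  -0.31178145  0.19602344]
[(578, 416, 0.2608, -0.5489, 'diam', 0.1044), (65, 416, 0.2601, -0.0743, 'diam', 0.1045), (323, 208, 0.4578, -0.3128, 'diam', 0.0482), (450, 160, 0.4949, -0.409, 'diam', 0.0499)] [(126, 214, 0.456, -0.1614, 'diam', 0.0493)]
289 [0.5196 0.0082 0.0681] [[0.4966, -0.0171, 0.0626], [0.548, 0.0337, 0.0732]]
63 [0.5211 0.0087 0.1081] [[0.5127, -0.0032, 0.1014], [0.5325, 0.0163, 0.1153]]
```

View pics/t3.png

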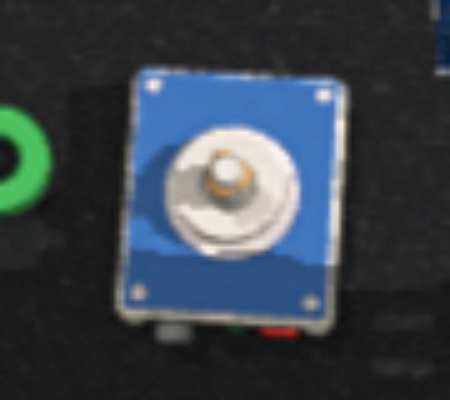

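The large ring is seated, with its top at z 0.068 and concentric with the spindle in the crop at (232,190). The nearest brass ring appears at wrist (323,208), about (0.456, -0.313).

>>> arm_command(targets=[{"x": 0.004, "y": -0.002, "z": -0.07, "rx": 0, "ry": 0, "rz": 0, "claw": 0}, {"x": 0.004, "y": -0.002, "z": -0.14, "rx": 0, "ry": 0, "rz": 0, "claw": 0}, {"x": 0.004, "y": -0.002, "z": -0.21, "rx": 0, "ry": 0, "rz": 0, "claw": 0}, {"x": 0.004, "y": -0.002, "z": -0.27, "rx": 0, "ry": 0, "rz": 0, "claw": 0}, {"x": 0.004, "y": -0.002, "z": -0.32, "rx": 0, "ry": 0, "rz": 0, "claw": 0}, {"x": 0.004, "y": -0.002, "z": -0.345, "rx": 0, "ry": 0, "rz": 0, "claw": 0}, {"x": 0.004, "y": -0.002, "z": -0.355, "rx": 0, "ry": 0, "rz": 0, "claw": 0}, {"x": 0.004, "y": -0.002, "z": -0.357, "rx": 0, "ry": 0, "rz": 0, "claw": 0}, {"x": 0.004, "y": -0.002, "z": -0.357, "rx": 0, "ry": 0, "rz": 0, "claw": 0}, {"x": 0.004, "y": -0.002, "z": -0.357, "rx": 0, "ry": 0, "rz": 0, "claw": 0}])

```text
t: 9.57
tool_pos: [0.4571, -0.3151, 0.0198]
orientation: [3.139, 0.0, 0.004]
force: [-0.0, 0.3, 0.7]
opening: 0.0928
gripper_force: 0.0
```

>>> arm_command(targets=[{"x": 0, "y": 0, "z": 0, "rx": 0, "ry": 0, "rz": 0, "claw": 255}, {"x": 0, "y": 0, "z": 0, "rx": 0, "ry": 0, "rz": 0, "claw": 255}, {"x": 0, "y": 0, "z": 0, "rx": 0, "ry": 0, "rz": 0, "claw": 255}, {"x": 0, "y": 0, "z": 0, "rx": 0, "ry": 0, "rz": 0, "claw": 255}, {"x": 0, "y": 0, "z": 0, "rx": 0, "ry": 0, "rz": 0, "claw": 255}, {"x": 0, "y": 0, "z": 0, "rx": 0, "ry": 0, "rz": 0, "claw": 255}, {"x": 0, "y": 0, "z": 0, "rx": 0, "ry": 0, "rz": 0, "claw": 255}, {"x": 0, "y": 0, "z": 0, "rx": 0, "ry": 0, "rz": 0, "claw": 255}, {"x": 0, "y": 0, "z": 0, "rx": 0, "ry": 0, "rz": 0, "claw": 255}])

```text
t: 10.32
tool_pos: [0.4557, -0.3141, 0.0176]
orientation: [-3.141, 0.0, 0.0]
force: [0.1, 0.5, -1.0]
opening: 0.0456
gripper_force: 25.0
```

>>> arm_command(targets=[{"x": 0, "y": 0, "z": 0.03, "rx": 0, "ry": 0, "rz": 0, "claw": 255}, {"x": 0, "y": 0, "z": 0.09, "rx": 0, "ry": 0, "rz": 0, "claw": 255}, {"x": 0, "y": 0, "z": 0.16, "rx": 0, "ry": 0, "rz": 0, "claw": 255}, {"x": 0, "y": 0, "z": 0.23, "rx": 0, "ry": 0, "rz": 0, "claw": 255}, {"x": 0, "y": 0, "z": 0.3, "rx": 0, "ry": 0, "rz": 0, "claw": 255}, {"x": 0, "y": 0.06, "z": 0.32, "rx": 0, "ry": 0, "rz": 0, "claw": 255}, {"x": 0, "y": 0.13, "z": 0.32, "rx": 0, "ry": 0, "rz": 0, "claw": 255}, {"x": 0, "y": 0.2, "z": 0.32, "rx": 0, "ry": 0, "rz": 0, "claw": 255}, {"x": 0, "y": 0.27, "z": 0.32, "rx": 0, "ry": 0, "rz": 0, "claw": 255}, {"x": 0, "y": 0.34, "z": 0.32, "rx": 0, "ry": 0, "rz": 0, "claw": 255}])

```text
t: 11.15
tool_pos: [0.4553, -0.1428, 0.1776]
orientation: [-3.142, 0.001, -0.0]
force: [0.2, 0.8, -1.1]
opening: 0.0458
gripper_force: 25.0
```

>>> arm_command(targets=[{"x": 0, "y": 0.07, "z": 0, "rx": 0, "ry": 0, "rz": 0, "claw": 255}, {"x": 0, "y": 0.14, "z": 0, "rx": 0, "ry": 0, "rz": 0, "claw": 255}, {"x": 0, "y": 0.21, "z": 0, "rx": 0, "ry": 0, "rz": 0, "claw": 255}, {"x": 0, "y": 0.27, "z": 0, "rx": 0, "ry": 0, "rz": 0, "claw": 255}, {"x": 0, "y": 0.307, "z": 0, "rx": 0, "ry": 0, "rz": 0, "claw": 255}, {"x": 0, "y": 0.307, "z": 0, "rx": 0, "ry": 0, "rz": 0, "claw": 255}, {"x": 0, "y": 0.307, "z": 0, "rx": 0, "ry": 0, "rz": 0, "claw": 255}, {"x": 0, "y": 0.307, "z": 0, "rx": 0, "ry": 0, "rz": 0, "claw": 255}, {"x": 0, "y": 0.307, "z": 0, "rx": 0, "ry": 0, "rz": 0, "claw": 255}])

```text
t: 11.9
tool_pos: [0.4557, 0.0084, 0.1775]
orientation: [3.141, -0.002, -0.0]
force: [-0.9, 0.1, -0.6]
opening: 0.0455
gripper_force: 25.0
```

Run:
```python
from h import *
s=robot.read_state();c,p,d=shot("wrist");print(s["tool_pos"],s["opening"]);cv2.imwrite("pics/w4.png",p[:,:,::-1])
np.save("pics/w4c.npy",np.r_[c["origin"],R(c).ravel()])
```

```text
[0.45567615 0.00836308 0.17752268] 0.04548850101200604
```

View pics/w4.png

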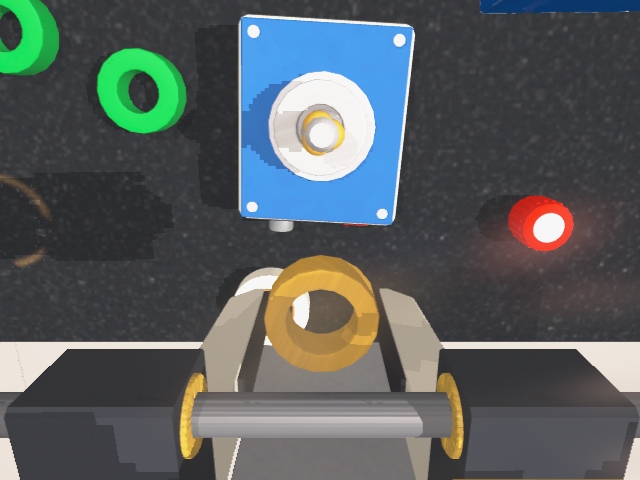

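The brass ring is held at (321,315), and the nose at (322,134) is in line with it along y. The large ring surrounds the spindle.

Run:
```python
from h import *
c=cal("wrist");p=cv2.imread("pics/w4.png")
w=np.load("pics/w4c.npy");c["origin"]=w[:3];c["orientation"]=w[3:].reshape(3,3)
g=cv2.cvtColor(p,cv2.COLOR_BGR2HSV)
# nose disc
s=g[110:160,295:350];m=((s[...,1]<40)&(s[...,2]>200)).astype(np.uint8)
for k in cv2.findContours(m,0,2)[0]:
    if 80<cv2.contourArea(k)<900:
        (x,y),r=cv2.minEnclosingCircle(k);print("nose",x+295,y+110,r,onz(c,x+295,y+110,.112).round(4))
print("byhand",onz(c,322,134,.112).round(4))
zt=.1775+.0004
for n,u,v in [("left",265,316),("right",378,316),("near",321,371),("far",321,274)]: print(n,onz(c,u,v,zt).round(4))
print(g[255:300,321,2].tolist())
```

```text
nose 324.63445472717285 133.14705848693848 16.159618377685547 [0.5248 0.0068 0.112 ]
nose 322.0 134.5 36.458980560302734 [0.5241 0.0081 0.112 ]
byhand [0.5244 0.0081 0.112 ]
left [0.4592 0.0307 0.1779]
right [ 0.4591 -0.0137  0.1779]
near [0.4341 0.0087 0.1779]
far [0.4769 0.0087 0.1779]
[149, 173, 172, 176, 181, 183, 182, 176, 173, 177, 179, 179, 180, 187, 198, 235, 237, 234, 229, 225, 225, 225, 225, 225, 224, 225, 225, 225, 224, 225, 224, 223, 221, 217, 151, 93, 93, 96, 97, 97, 99, 100, 104, 106, 106]
```

>>> arm_command(targets=[{"x": 0.06, "y": 0, "z": 0, "rx": 0, "ry": 0, "rz": 0, "claw": 255}, {"x": 0.11, "y": 0, "z": 0, "rx": 0, "ry": 0, "rz": 0, "claw": 255}, {"x": 0.136, "y": 0, "z": 0, "rx": 0, "ry": 0, "rz": 0, "claw": 255}, {"x": 0.136, "y": 0, "z": 0, "rx": 0, "ry": 0, "rz": 0, "claw": 255}, {"x": 0.136, "y": 0, "z": -0.04, "rx": 0, "ry": 0, "rz": 0, "claw": 255}, {"x": 0.136, "y": 0, "z": -0.07, "rx": 0, "ry": 0, "rz": 0, "claw": 255}, {"x": 0.136, "y": 0, "z": -0.09, "rx": 0, "ry": 0, "rz": 0, "claw": 255}, {"x": 0.136, "y": 0, "z": -0.105, "rx": 0, "ry": 0, "rz": 0, "claw": 255}, {"x": 0.136, "y": 0, "z": -0.115, "rx": 0, "ry": 0, "rz": 0, "claw": 255}, {"x": 0.136, "y": 0, "z": -0.115, "rx": 0, "ry": 0, "rz": 0, "claw": 255}])

```text
t: 12.78
tool_pos: [0.5229, 0.0091, 0.1192]
orientation: [-3.141, 0.001, 0.002]
force: [-0.2, 0.7, -0.8]
opening: 0.046
gripper_force: 25.0
```

>>> arm_command(targets=[{"x": 0, "y": 0, "z": -0.01, "rx": 0, "ry": 0, "rz": 0, "claw": 255}, {"x": 0, "y": 0, "z": -0.02, "rx": 0, "ry": 0, "rz": 0, "claw": 255}, {"x": 0, "y": 0, "z": -0.03, "rx": 0, "ry": 0, "rz": 0, "claw": 255}, {"x": 0, "y": 0, "z": -0.04, "rx": 0, "ry": 0, "rz": 0, "claw": 255}, {"x": 0, "y": 0, "z": -0.045, "rx": 0, "ry": 0, "rz": 0, "claw": 255}, {"x": 0, "y": 0, "z": -0.045, "rx": 0, "ry": 0, "rz": 0, "claw": 255}])

```text
t: 13.28
tool_pos: [0.5231, 0.0094, 0.0967]
orientation: [-3.141, 0.0, 0.002]
force: [-0.6, -1.4, -0.7]
opening: 0.0457
gripper_force: 25.0
```

>>> arm_command(targets=[{"x": 0, "y": 0, "z": -0.01, "rx": 0, "ry": 0, "rz": 0, "claw": 255}, {"x": 0, "y": 0, "z": -0.018, "rx": 0, "ry": 0, "rz": 0, "claw": 255}, {"x": 0, "y": 0, "z": -0.022, "rx": 0, "ry": 0, "rz": 0, "claw": 255}, {"x": 0, "y": 0, "z": -0.022, "rx": 0, "ry": 0, "rz": 0, "claw": 255}, {"x": 0, "y": 0, "z": -0.022, "rx": 0, "ry": 0, "rz": 0, "claw": 255}])

```text
t: 13.7
tool_pos: [0.5236, 0.0093, 0.0865]
orientation: [-3.142, 0.0, 0.001]
force: [-0.7, 0.0, -0.9]
opening: 0.0454
gripper_force: 25.0
```

>>> arm_command(targets=[{"x": 0, "y": 0, "z": 0, "rx": 0, "ry": 0, "rz": 0, "claw": 0}, {"x": 0, "y": 0, "z": 0, "rx": 0, "ry": 0, "rz": 0, "claw": 0}, {"x": 0, "y": 0, "z": 0, "rx": 0, "ry": 0, "rz": 0, "claw": 0}, {"x": 0, "y": 0, "z": 0, "rx": 0, "ry": 0, "rz": 0, "claw": 0}, {"x": 0, "y": 0, "z": 0, "rx": 0, "ry": 0, "rz": 0, "claw": 0}])

```text
t: 14.12
tool_pos: [0.5239, 0.0093, 0.0869]
orientation: [3.142, -0.0, 0.001]
force: [0.3, 0.8, 0.4]
opening: 0.0742
gripper_force: 0.0
```

>>> arm_command(targets=[{"x": 0, "y": 0, "z": 0.05, "rx": 0, "ry": 0, "rz": 0, "claw": 0}, {"x": 0, "y": 0, "z": 0.12, "rx": 0, "ry": 0, "rz": 0, "claw": 0}, {"x": 0, "y": 0, "z": 0.19, "rx": 0, "ry": 0, "rz": 0, "claw": 0}, {"x": -0.04, "y": 0, "z": 0.22, "rx": 0, "ry": 0, "rz": 0, "claw": 0}, {"x": -0.09, "y": -0.05, "z": 0.22, "rx": 0, "ry": 0, "rz": 0, "claw": 0}, {"x": -0.138, "y": -0.11, "z": 0.22, "rx": 0, "ry": 0, "rz": 0, "claw": 0}, {"x": -0.138, "y": -0.18, "z": 0.22, "rx": 0, "ry": 0, "rz": 0, "claw": 0}, {"x": -0.138, "y": -0.25, "z": 0.22, "rx": 0, "ry": 0, "rz": 0, "claw": 0}, {"x": -0.138, "y": -0.31, "z": 0.22, "rx": 0, "ry": 0, "rz": 0, "claw": 0}, {"x": -0.138, "y": -0.334, "z": 0.22, "rx": 0, "ry": 0, "rz": 0, "claw": 0}])

```text
t: 14.95
tool_pos: [0.4543, -0.161, 0.197]
orientation: [3.14, -0.004, 0.001]
force: [0.7, 0.5, 0.4]
opening: 0.0929
gripper_force: 0.0
```

>>> arm_command(targets=[{"x": 0, "y": 0, "z": 0, "rx": 0, "ry": 0, "rz": 0, "claw": 0}, {"x": 0, "y": 0, "z": 0, "rx": 0, "ry": 0, "rz": 0, "claw": 0}, {"x": 0, "y": 0, "z": 0, "rx": 0, "ry": 0, "rz": 0, "claw": 0}, {"x": 0, "y": 0, "z": 0, "rx": 0, "ry": 0, "rz": 0, "claw": 0}])

```text
t: 15.28
tool_pos: [0.4548, -0.1564, 0.1965]
orientation: [-3.141, -0.002, 0.0]
force: [0.5, -0.3, -0.7]
opening: 0.0933
gripper_force: 0.0
```

Run:
```python
from h import *
s=robot.read_state();c,p,d=shot("wrist");print(s["tool_pos"]);print(blobs(c,p,"red",.028))
g=cv2.cvtColor(p,cv2.COLOR_RGB2HSV)[150:260,260:380];m=((g[...,1]<60)&(g[...,2]>170)).astype(np.uint8)
for k in cv2.findContours(m,0,1)[0]:
    if cv2.contourArea(k)>100:(x,y),r=cv2.minEnclosingCircle(k);print("disc",x+260,y+150,r,onz(c,x+260,y+150,.028).round(4))
c,p,d=shot("top");P=cloud(c,d)
q=P[215:300,255:335].reshape(-1,3)
for lo,hi in((.06,.074),(.08,.092),(.095,.12)):
    a=q[(q[:,2]>lo)&(q[:,2]<hi)];print(len(a),np.median(a,0).round(4),np.percentile(a,[2,98],axis=0).round(4).tolist())
```

```text
[ 0.4548146 -0.1564055  0.1965174]
[(322, 216, 0.4551, -0.1567, 'diam', 0.042)]
disc 321.857666015625 219.6642303466797 14.334026336669922 [ 0.4523 -0.1566  0.028 ]
114 [0.5129 0.0077 0.0681] [[0.4962, -0.0172, 0.0609], [0.5504, 0.0356, 0.0728]]
186 [0.5187 0.0085 0.0861] [[0.5012, -0.0124, 0.0814], [0.5437, 0.0295, 0.0901]]
64 [0.521  0.0077 0.108 ] [[0.5126, -0.003, 0.0982], [0.5328, 0.0163, 0.1148]]
```

Both rings are home: the brass top is at z 0.086, as expected. The cap disc is at wrist (322,220), about (0.452, -0.157). Grasping it now.

>>> arm_command(targets=[{"x": -0.006, "y": 0, "z": -0.07, "rx": 0, "ry": 0, "rz": 0, "claw": 0}, {"x": -0.006, "y": 0, "z": -0.14, "rx": 0, "ry": 0, "rz": 0, "claw": 0}, {"x": -0.006, "y": 0, "z": -0.21, "rx": 0, "ry": 0, "rz": 0, "claw": 0}, {"x": -0.006, "y": 0, "z": -0.27, "rx": 0, "ry": 0, "rz": 0, "claw": 0}, {"x": -0.006, "y": 0, "z": -0.32, "rx": 0, "ry": 0, "rz": 0, "claw": 0}, {"x": -0.006, "y": 0, "z": -0.345, "rx": 0, "ry": 0, "rz": 0, "claw": 0}, {"x": -0.006, "y": 0, "z": -0.356, "rx": 0, "ry": 0, "rz": 0, "claw": 0}, {"x": -0.006, "y": 0, "z": -0.358, "rx": 0, "ry": 0, "rz": 0, "claw": 0}, {"x": -0.006, "y": 0, "z": -0.358, "rx": 0, "ry": 0, "rz": 0, "claw": 0}, {"x": -0.006, "y": 0, "z": -0.358, "rx": 0, "ry": 0, "rz": 0, "claw": 0}])

```text
t: 16.22
tool_pos: [0.4529, -0.158, 0.0191]
orientation: [3.141, 0.0, 0.003]
force: [-0.2, 0.3, -0.4]
opening: 0.0929
gripper_force: 0.0
```

>>> arm_command(targets=[{"x": 0, "y": 0, "z": 0, "rx": 0, "ry": 0, "rz": 0, "claw": 255}, {"x": 0, "y": 0, "z": 0, "rx": 0, "ry": 0, "rz": 0, "claw": 255}, {"x": 0, "y": 0, "z": 0, "rx": 0, "ry": 0, "rz": 0, "claw": 255}, {"x": 0, "y": 0, "z": 0, "rx": 0, "ry": 0, "rz": 0, "claw": 255}, {"x": 0, "y": 0, "z": 0, "rx": 0, "ry": 0, "rz": 0, "claw": 255}, {"x": 0, "y": 0, "z": 0, "rx": 0, "ry": 0, "rz": 0, "claw": 255}, {"x": 0, "y": 0, "z": 0, "rx": 0, "ry": 0, "rz": 0, "claw": 255}, {"x": 0, "y": 0, "z": 0, "rx": 0, "ry": 0, "rz": 0, "claw": 255}, {"x": 0, "y": 0, "z": 0, "rx": 0, "ry": 0, "rz": 0, "claw": 255}, {"x": 0, "y": 0, "z": 0, "rx": 0, "ry": 0, "rz": 0, "claw": 255}], squeeze=45)

```text
t: 17.05
tool_pos: [0.4517, -0.1577, 0.0176]
orientation: [-3.142, 0.0, 0.0]
force: [-0.8, 0.2, -0.1]
opening: 0.0367
gripper_force: 45.0
```

>>> arm_command(targets=[{"x": 0, "y": 0, "z": 0.03, "rx": 0, "ry": 0, "rz": 0, "claw": 255}, {"x": 0, "y": 0, "z": 0.1, "rx": 0, "ry": 0, "rz": 0, "claw": 255}, {"x": 0, "y": 0, "z": 0.17, "rx": 0, "ry": 0, "rz": 0, "claw": 255}, {"x": 0, "y": 0, "z": 0.24, "rx": 0, "ry": 0, "rz": 0, "claw": 255}, {"x": 0, "y": 0.06, "z": 0.3, "rx": 0, "ry": 0, "rz": 0, "claw": 255}, {"x": 0, "y": 0.13, "z": 0.32, "rx": 0, "ry": 0, "rz": 0, "claw": 255}, {"x": 0, "y": 0.2, "z": 0.32, "rx": 0, "ry": 0, "rz": 0, "claw": 255}, {"x": 0, "y": 0.27, "z": 0.32, "rx": 0, "ry": 0, "rz": 0, "claw": 255}, {"x": 0, "y": 0.32, "z": 0.32, "rx": 0, "ry": 0, "rz": 0, "claw": 255}, {"x": 0, "y": 0.333, "z": 0.32, "rx": 0, "ry": 0, "rz": 0, "claw": 255}])

```text
t: 17.88
tool_pos: [0.4514, 0.012, 0.1778]
orientation: [-3.14, -0.004, -0.001]
force: [0.7, 0.8, -0.9]
opening: 0.0366
gripper_force: 45.0
```

>>> arm_command(targets=[{"x": 0, "y": 0, "z": 0, "rx": 0, "ry": 0, "rz": 0, "claw": 255}, {"x": 0, "y": 0, "z": 0, "rx": 0, "ry": 0, "rz": 0, "claw": 255}, {"x": 0, "y": 0, "z": 0, "rx": 0, "ry": 0, "rz": 0, "claw": 255}, {"x": 0, "y": 0, "z": 0, "rx": 0, "ry": 0, "rz": 0, "claw": 255}])

```text
t: 18.22
tool_pos: [0.4518, 0.0075, 0.1775]
orientation: [3.141, -0.003, -0.0]
force: [-0.1, 0.7, -0.6]
opening: 0.0366
gripper_force: 45.0
```

Run:
```python
from h import *
s=robot.read_state();c,p,d=shot("wrist");print(s["tool_pos"],s["opening"]);cv2.imwrite("pics/w5.png",p[:,:,::-1])
g=cv2.cvtColor(p,cv2.COLOR_RGB2HSV)
zt=s["tool_pos"][2]+.0104
for nm,(v0,v1,u0,u1),z in(("nose",(90,180,270,370),.112),("disc",(250,380,260,385),zt)):
    q=g[v0:v1,u0:u1];m=((q[...,1]<60)&(q[...,2]>(200 if nm=="nose" else 150))).astype(np.uint8)
    for k in cv2.findContours(m,0,1)[0]:
        if cv2.contourArea(k)>80:(x,y),r=cv2.minEnclosingCircle(k);print(nm,(x+u0),(y+v0),r,onz(c,x+u0,y+v0,z).round(4))
cv2.imwrite("pics/w5c.png",cv2.resize(p[60:400,220:420,::-1],None,fx=1.7,fy=1.7))
np.save("pics/w5c.npy",np.r_[c["origin"],R(c).ravel()])
```

```text
[0.45175303 0.00754901 0.17752804] 0.03656611214586742
nose 323.5116271972656 124.46511459350586 16.835527420043945 [0.5249 0.0065 0.112 ]
nose 320.23852157592773 120.48595428466797 54.15712356567383 [0.5268 0.0081 0.112 ]
disc 321.39473724365234 336.5 29.12931251525879 [0.452  0.0078 0.1879]
disc 376.5 319.5 31.4086971282959 [ 0.459  -0.0125  0.1879]
disc 266.5 316.5 28.257841110229492 [0.4603 0.0279 0.1879]
disc 275.6617650985718 274.0 18.582101821899414 [0.477  0.0239 0.1879]
```

View pics/w5c.png

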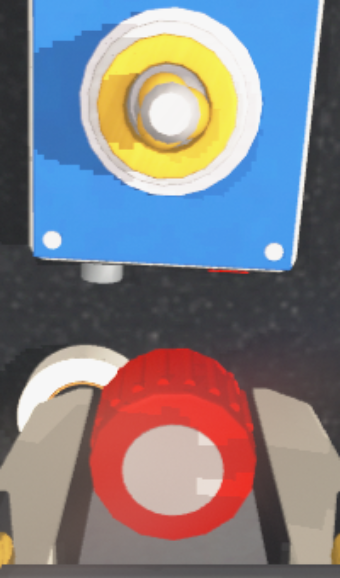

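The cap is held upright with its disc at full-frame (321,336). The nose is at about (322,124), with the brass and steel rings around it. One fit of the flange rim will fix the axis.

Run:
```python
from sp import *
c=cal("wrist");w=np.load("pics/w5c.npy");c["origin"]=w[:3];c["orientation"]=w[3:].reshape(3,3)
p=cv2.imread("pics/w5.png")[:,:,::-1];print("flange",flange(c,p,320,120,64,.068))
g=cv2.cvtColor(p,cv2.COLOR_RGB2HSV)
# tip: brightest disc
q=g[100:150,295:350]
for t in (225,240,250):
    m=((q[...,1]<25)&(q[...,2]>t)).astype(np.uint8)
    for k in cv2.findContours(m,0,1)[0]:
        if cv2.contourArea(k)>80:
            e=cv2.fitEllipse(k);x,y=e[0][0]+295,e[0][1]+100;print(t,x,y,e[1],onz(c,x,y,.112).round(4))
```

```text
flange (array([0.5239, 0.0084]), np.float64(0.00054))
225 322.07431983947754 125.64610481262207 (25.128854751586914, 29.092897415161133) [0.5244 0.0072 0.112 ]
240 320.1881332397461 126.36068344116211 (23.325672149658203, 24.235647201538086) [0.524  0.0082 0.112 ]
```

>>> arm_command(targets=[{"x": 0.05, "y": 0, "z": 0, "rx": 0, "ry": 0, "rz": 0, "claw": 255}, {"x": 0.1, "y": 0, "z": 0, "rx": 0, "ry": 0, "rz": 0, "claw": 255}, {"x": 0.135, "y": 0, "z": 0, "rx": 0, "ry": 0, "rz": 0, "claw": 255}, {"x": 0.144, "y": 0, "z": 0, "rx": 0, "ry": 0, "rz": 0, "claw": 255}, {"x": 0.144, "y": 0, "z": -0.03, "rx": 0, "ry": 0, "rz": 0, "claw": 255}, {"x": 0.144, "y": 0, "z": -0.06, "rx": 0, "ry": 0, "rz": 0, "claw": 255}, {"x": 0.144, "y": 0, "z": -0.08, "rx": 0, "ry": 0, "rz": 0, "claw": 255}, {"x": 0.144, "y": 0, "z": -0.08, "rx": 0, "ry": 0, "rz": 0, "claw": 255}, {"x": 0.144, "y": 0, "z": -0.08, "rx": 0, "ry": 0, "rz": 0, "claw": 255}, {"x": 0.144, "y": 0, "z": -0.08, "rx": 0, "ry": 0, "rz": 0, "claw": 255}])

```text
t: 19.1
tool_pos: [0.5239, 0.0085, 0.1384]
orientation: [3.141, -0.001, 0.001]
force: [0.5, -0.3, -0.4]
opening: 0.0368
gripper_force: 45.0
```

>>> arm_command(targets=[{"x": 0, "y": 0, "z": 0, "rx": 0, "ry": 0, "rz": 0, "claw": 255}, {"x": 0, "y": 0, "z": 0, "rx": 0, "ry": 0, "rz": 0, "claw": 255}, {"x": 0, "y": 0, "z": 0, "rx": 0, "ry": 0, "rz": 0, "claw": 255}, {"x": 0, "y": 0, "z": 0, "rx": 0, "ry": 0, "rz": 0, "claw": 255}, {"x": 0, "y": 0, "z": 0, "rx": 0, "ry": 0, "rz": 0, "claw": 255}, {"x": 0, "y": 0, "z": 0, "rx": 0, "ry": 0, "rz": 0, "claw": 255}])

```text
t: 19.6
tool_pos: [0.5238, 0.0088, 0.1378]
orientation: [3.142, -0.0, 0.0]
force: [0.0, -0.2, -0.8]
opening: 0.0368
gripper_force: 45.0
```

>>> arm_command(targets=[{"x": 0, "y": -0.0014, "z": -0.008, "rx": 0, "ry": 0, "rz": 0, "claw": 255}, {"x": 0, "y": -0.0014, "z": -0.016, "rx": 0, "ry": 0, "rz": 0, "claw": 255}, {"x": 0, "y": -0.0014, "z": -0.024, "rx": 0, "ry": 0, "rz": 0, "claw": 255}, {"x": 0, "y": -0.0014, "z": -0.03, "rx": 0, "ry": 0, "rz": 0, "claw": 255}, {"x": 0, "y": -0.0014, "z": -0.03, "rx": 0, "ry": 0, "rz": 0, "claw": 255}])

```text
t: 20.02
tool_pos: [0.523, 0.0082, 0.1214]
orientation: [-3.141, 0.0, 0.003]
force: [-0.1, -0.3, -1.7]
opening: 0.0367
gripper_force: 45.0
```

>>> arm_command(targets=[{"x": 0, "y": 0, "z": -0.004, "rx": 0, "ry": 0, "rz": 0, "claw": 255}, {"x": 0, "y": 0, "z": -0.008, "rx": 0, "ry": 0, "rz": 0, "claw": 255}, {"x": 0, "y": 0, "z": -0.012, "rx": 0, "ry": 0, "rz": 0, "claw": 255}, {"x": 0, "y": 0, "z": -0.012, "rx": 0, "ry": 0, "rz": 0, "claw": 255}])

```text
t: 20.35
tool_pos: [0.5238, 0.0081, 0.1172]
orientation: [3.142, -0.0, 0.0]
force: [-2.6, 0.3, 4.4]
opening: 0.0366
gripper_force: 45.0
```

>>> arm_command(targets=[{"x": -0.0008, "y": 0, "z": -0.004, "rx": 0, "ry": 0, "rz": 0, "claw": 255}, {"x": -0.0008, "y": 0, "z": -0.008, "rx": 0, "ry": 0, "rz": 0, "claw": 255}, {"x": -0.0008, "y": 0, "z": -0.012, "rx": 0, "ry": 0, "rz": 0, "claw": 255}, {"x": -0.0008, "y": 0, "z": -0.015, "rx": 0, "ry": 0, "rz": 0, "claw": 255}, {"x": -0.0008, "y": 0, "z": -0.018, "rx": 0, "ry": 0, "rz": 0, "claw": 255}, {"x": -0.0008, "y": 0, "z": -0.018, "rx": 0, "ry": 0, "rz": 0, "claw": 255}])

```text
t: 20.85
tool_pos: [0.5234, 0.0081, 0.1076]
orientation: [3.142, -0.0, 0.0]
force: [0.2, -0.5, 0.3]
opening: 0.037
gripper_force: 45.0
```

>>> arm_command(targets=[{"x": 0, "y": 0, "z": -0.001, "rx": 0, "ry": 0, "rz": 0, "claw": 255}, {"x": 0, "y": 0, "z": -0.002, "rx": 0, "ry": 0, "rz": 0, "claw": 255}, {"x": 0, "y": 0, "z": -0.003, "rx": 0, "ry": 0, "rz": 0, "claw": 255}, {"x": 0, "y": 0, "z": -0.003, "rx": 0, "ry": 0, "rz": 0, "claw": 255}])

```text
t: 21.18
tool_pos: [0.5236, 0.0081, 0.1075]
orientation: [3.141, -0.0, 0.001]
force: [-5.7, 0.6, 12.6]
opening: 0.0365
gripper_force: 45.0
```

>>> arm_command(targets=[{"x": 0, "y": 0, "z": -0.001, "rx": 0, "ry": 0, "rz": 0, "claw": 255}, {"x": 0, "y": 0, "z": -0.001, "rx": 0, "ry": 0, "rz": 0, "claw": 255}, {"x": 0, "y": 0, "z": -0.001, "rx": 0, "ry": 0, "rz": 0, "claw": 255}, {"x": 0, "y": 0, "z": -0.001, "rx": 0, "ry": 0, "rz": 0, "claw": 255}, {"x": 0, "y": 0, "z": -0.001, "rx": 0, "ry": 0, "rz": 0, "claw": 255}, {"x": 0, "y": 0, "z": -0.001, "rx": 0, "ry": 0, "rz": 0, "claw": 255}, {"x": 0, "y": 0, "z": -0.001, "rx": 0, "ry": 0, "rz": 0, "claw": 255}])

```text
t: 21.77
tool_pos: [0.5237, 0.0081, 0.1074]
orientation: [3.141, -0.0, 0.001]
force: [-7.6, 0.2, 14.9]
opening: 0.0372
gripper_force: 45.0
```

Run:
```python
from h import *
c,p,d=shot("scene");cv2.imwrite("pics/fin.png",cv2.resize(p[195:295,252:352,::-1],None,fx=5,fy=5))
s=robot.read_state();print(s["tool_pos"],s["force"],s["gripper_force"])
```

```text
[0.52367053 0.00805484 0.1074316 ] [-8.33338365  0.87559267 15.17981469] 45.00496845692396
```

View pics/fin.png

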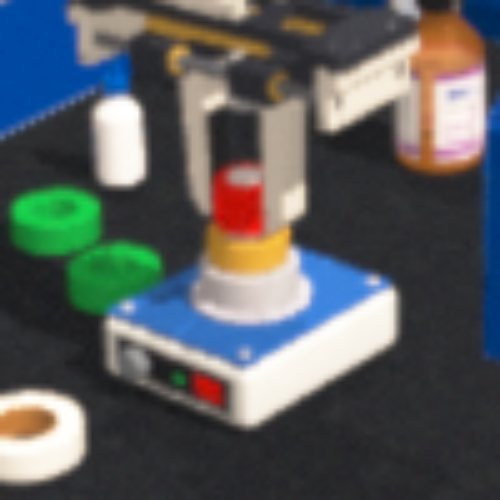

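The picture shows the steel ring at crop (250,285), the brass ring at (248,250) and the cap at (240,200), stacked upright with the fingers on the cap. It is pressing with 15 N, so I'm handing in.

```bash
python3 -c "
from plant import robot
print(robot.close_job())"
```

```text
the job is handed in; nothing more can be done
None
```

The job is handed in at about 22 s: both rings measured fully home, and the cap is pushed down to its home height over them and still held under about 15 N of downward force; the judge's verdict was not shown.

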